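Stack both refill pans in their press moulds

TASK

Get both make-up refill pans ready for the hand press: in the wide brass mould put the wide pan with the wide tamper standing in it; in the small mould put the flat spacer disc first, then the small pan on top of the spacer, then the small tamper standing in that pan. Pans go open side up, everything sits flat and roughly centred on what is below it, and the lipstick, cream jar and perfume bottle stay where they are.

Things in the scene. Friction and masses are not known exactly. Their poses are not given: they have to be found in the camera images.
- mould_wide: The wide mould: a round brass block fixed to the counter, 104 mm across and 12 mm high, with an open round recess 74 mm across and 4 mm deep (recess floor 8 mm above the counter). A small flat ear 8 mm high sticks out 15 mm at its +x side. Origin: centre of its underside, on the counter; z up. Nothing is above it.
- mould_small: The small mould: same make, 74 mm across and 12 mm high, fixed, with a round recess 54 mm across and 4 mm deep (recess floor 8 mm above the counter); same ear on its +x side. Origin: centre of its underside; z up.
- pan_wide: The wide refill pan: a loose empty round aluminium pan, 64 mm across outside, 59 mm inside, 16 mm high, straight 2.5 mm wall, 2 mm floor; about 45 g. Starts on the counter open side up. Origin: centre of its underside; z along its axis towards the open side.
- pan_small: The small refill pan: a loose empty round aluminium pan, 44 mm across outside, 39 mm inside, 16 mm high, straight 2.5 mm wall, 2 mm floor; about 30 g. Starts on the counter open side up. Origin: centre of its underside; z along its axis towards the open side.
- tamper_wide: The wide tamper: a loose brass foot disc 46 mm across and 6 mm thick with an upright round handle 20 mm across in its middle, 46 mm high in all; about 110 g. Starts upright on its disc. Origin: centre of the disc's underside; z up along the handle.
- tamper_small: The small tamper: same shape, foot disc 28 mm across and 6 mm thick, handle 20 mm across, 46 mm high in all; about 70 g. Starts upright on its disc. Origin: centre of the disc's underside; z up along the handle.
- spacer: The spacer: a loose solid flat black plastic disc, 44 mm across and 12 mm thick, no hollow; about 30 g. Starts flat on the counter. Origin: centre of its underside; z up.
- lipstick: Bystander: a gold square lipstick tube with black end, 20 mm wide and high, 74 mm long, lying along its x axis. Origin: centre of its underside.
- cream_jar: Bystander: a round white cream jar with grey lid, 36 mm across, 28 mm high, standing. Origin: centre of its underside.
- perfume: Bystander: a ribbed amber glass perfume bottle with brass cap, 64 mm across, 110 mm high, standing near the right-hand end of the work area. Origin: centre of its underside.
Not all that is in view belongs to the job. Leave any green look-alike of the mould_wide alone.

How it is judged:
By the outcome, as a careful person would: the job done as asked, in the order asked, and still so for the second after the job is handed in, with the robot touching nothing.
It also fails if it takes over 120 s, if anything falls off the work surface, if the arm or the gripper's body presses on something with over 40 N, if the wrist force passes 120 N, or if a joint passes its speed limit or range.

ROBOT

A 6-joint arm with a two-finger parallel gripper is mounted at the origin on the work surface. World frame = base frame: x ahead of the robot, y to its left, z up, the work surface at z = 0. Lengths are in m, angles in rad, forces in N, time in s.
With the tool pointing down it reaches from about 0.3 to 0.775 m from the base axis. Payload 14.6 kg.
Tool frame: the origin (TCP) lies between the finger pads; the fingertips stand arm.tcp_to_tips ahead of it and the grasp point (between the pads) lies 11 mm behind it (arm.tcp_to_tips is the distance from the TCP to the fingertips, in m); z points along the fingers, y is the line along which they close (so a half turn about z gives the same grasp; the last joint's range is limited). The gripper opens to 85 mm and grips with 20 to 120 N. Pads are 22 mm wide; open, the fingers measure 114 mm over their backs; the gripper's body (76 mm by 85 mm) begins 54 mm behind the grasp point. The pads swing forward as they close: fully open they stand 13 mm farther back than shut.
Start: joints at [-1.394, 0.3, 1.521, -0, 1.321, -0.067], TCP at [0.133, -0.534, 0.239] pointing down, gripper open.
Joint ranges: [-3.03, 3.03], [-0.79, 2.21], [0.23, 2.52], [-1.04, 4.18], [0, 3.07], [-2.55, 2.55]. Speed limits (rad/s): [2.22, 2.22, 2.57, 3.14, 3.14, 3.14].

INTERFACE

Orientations are given as a unit quaternion [x, y, z, w].
In Python, from bench import observe, vision, arm gives the robot as it stands. The module is installed in compiled form; this text tells all that it offers.
- The arm moves only by the tool move_arm, never from a script. Its arguments are lists of equal length, an entry for each row: "xyz": the shift along the world's x, y, z in cm, a list of three; "rot": the turn, a rotation vector about the world's x, y, z in rad, a list of three; "claw": the closure, from -1 (fully open) to 1 (shut), so that 0 is half open. In form: {"xyz": [[dx, dy, dz], ...], "rot": [[rx, ry, rz], ...], "claw": [claw, ...]}. A call has 1 to 20 rows; each row shifts and turns the commanded pose from where the row before left it; what a row does not reach is not made up. A row lasts 1/10 s, in which the tool goes at most 50 mm and 8.59 degrees, less where a joint would pass 70% of its speed; a pose out of reach is approached as far as the arm can. A call with a gripper value outside its range is refused whole. The fingers move at their own pace and stop on an object; "grip_force" is the grip in N (left out, the last holds). Time passes only in rows, so rows that do not move let the fingers close. It gives the time, the measured TCP pose, the force, the opening and the grip force at its end, in the units of the state.
- observe(): the state, without advancing time (a new reading comes with each control period).
- vision.camera(name): name is "scene" or "top"; returns the picture (400x640x3 uint8, blue, green, red); there is no depth.
- vision.camera_params(name): a dict with "mtx" (3x3 intrinsics, pixels), "R" (3x3) and "t" (3): a world point X has camera coordinates R X + t. Camera axes: x right, y down, z forward; pixel columns grow to the right and rows downward; lengths in m; the calibration is good to about 2 mm. A picture is of the moment at which its call begins. camera_params takes no time and is no camera call.
- arm.close_job(): hands the job in; it is judged then, once.
The state is a dict: "clock": time; "joint_positions": joint angles; "qvel": joint speeds; "joint_efforts": joint torques, N m; "ee_pos": TCP position; "ee_rot": TCP orientation; "contact_force": force on the tool from outside, world axes, zero at the start; "wrist_torque": the same for the moment, N m; "finger_gap": finger opening in m; "grip_force": force on a finger pad.
Only numpy, scipy, OpenCV 4.12 (cv2) and the standard library are available. Lean on these libraries where they do the work, as an engineer would, in place of code of your own. Each camera call takes 0.05 s, during which the arm holds its last target. There are 200 camera calls.

## Working session

There is one attempt and no reset: what is moved stays moved. The work goes in short steps, Python scripts to look and compute and a tool call to move; the robot and the scene stay as the last step left them, time stands still between calls to the robot, and variables do not carry over. Pictures are saved under pics/ and viewed, at most 14 in all, crops included, and the job is handed in when it is done.

Besides the shell and the picture viewer there is one more tool, called after "Request:" in YAML: its name, and indented under it one key for each argument. move_arm: Moves the arm, as the interface text tells. Its arguments: {"type":"object","properties":{"xyz":{"type":"array"},"rot":{"type":"array"},"claw":{"type":"array"},"grip_force":{"type":"number"}},"required":["xyz","rot","claw"]}

```bash
mkdir -p pics; python3 - <<'E'
from bench import observe, vision, arm
import cv2
for n in("scene","top"):
    cv2.imwrite(f"pics/{n}0.png",vision.camera(n)); p=vision.camera_params(n); print(n,p)
print(observe(),arm.tcp_to_tips)
E
```

```text
scene {'mtx': array([[457.06126725,   0.        , 319.90217475],
       [  0.        , 457.06126725, 199.86024751],
       [  0.        ,   0.        ,   1.        ]]), 'R': array([[-0.84633051,  0.53253909,  0.01126023],
       [ 0.42761245,  0.69187839, -0.58176618],
       [-0.31760394, -0.48755145, -0.81327813]]), 't': array([ 0.41891266, -0.19500817,  1.59731589])}
top {'mtx': array([[373.33210329,   0.        , 320.56818435],
       [  0.        , 373.33210329, 199.35149572],
       [  0.        ,   0.        ,   1.        ]]), 'R': array([[ 0.00541071, -0.99985555, -0.0161125 ],
       [-0.99152559, -0.0032728 , -0.12987026],
       [ 0.12979877,  0.01667864, -0.99140007]]), 't': array([0.00437523, 0.48380919, 0.91360914])}
{'clock': 0.1, 'joint_positions': array([-1.39362840e+00,  3.00398520e-01,  1.52152604e+00,  1.14756946e-05,
        1.32071574e+00, -6.65896987e-02]), 'qvel': array([ 0.00078102, -0.00092924, -0.00400256,  0.00153407, -0.00134926,
       -0.00116006]), 'joint_efforts': array([ 9.35783828e-04, -5.44374990e+01, -3.62370801e+01,  2.57859611e-06,
        3.06968519e-03,  2.36429184e-05]), 'ee_pos': array([ 0.13271153, -0.5335348 ,  0.23878441]), 'ee_rot': array([ 9.92582004e-01,  1.21575867e-01, -2.33968313e-05, -5.23329635e-04]), 'contact_force': array([-0.47610519, -0.0855957 , -0.38659678]), 'wrist_torque': array([ 0.02080788, -0.05691549,  0.02108363]), 'grip_force': 0.0, 'finger_gap': 0.0853744586538173} 0.008
```

View pics/scene0.png

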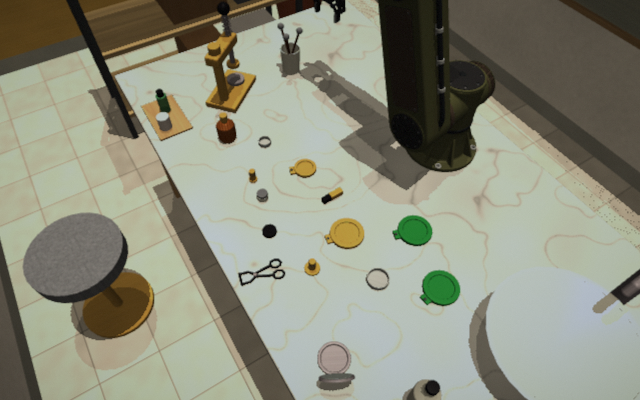

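View pics/top0.png

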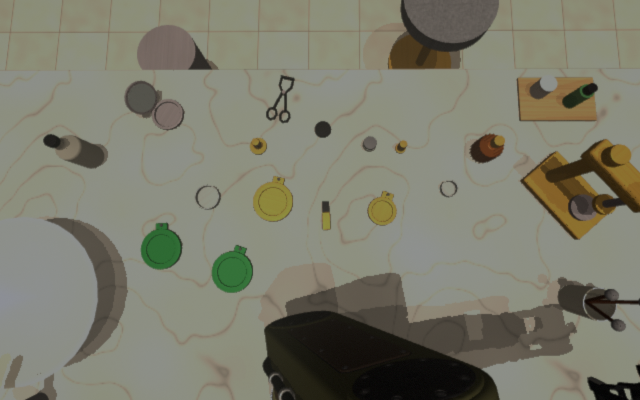

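Candidates by pixel (scene / top):
- Wide mould: brass at 347,233 / 273,200. Its green look-alikes are at 412,230 and 440,287 / 162,246 and 232,270.
- Small mould: 304,168 / 382,209.
- Wide pan: 377,279 / 208,197. The compact at 334,358 is not it.
- Small pan: 265,142 / 448,188.
- Tampers: wide 312,267 / 258,146, small 253,176 / 401,147.
- Spacer: 270,231 / 323,129. The grey jar at 262,195 / 369,144 is not it.

Next I'll check these in one close crop.

```bash
python3 - <<'E'
import cv2,numpy as np
a=cv2.imread("pics/scene0.png")[125:295,220:400]; b=cv2.imread("pics/top0.png")[110:235,190:465]
A=cv2.resize(a,None,fx=2.2,fy=2.2,interpolation=2); B=cv2.resize(b,None,fx=2.9,fy=2.9,interpolation=2)[:,:798]
# stack: top crop above, scene crop halves
c=np.zeros((600,798,3),np.uint8); B=cv2.resize(B,(520,236)); c[:236,:520]=B; A=cv2.resize(A,(381,360)); c[240:600,:381]=A
s=cv2.resize(cv2.imread("pics/scene0.png")[250:290,290:400],(417,152),interpolation=2); c[240:392,381:]=s
s=cv2.resize(cv2.imread("pics/scene0.png")[130:190,240:320],(277,208),interpolation=2); c[392:600,381:658]=s
cv2.imwrite("pics/crop1.png",c)
E
```

```text
(no output)
```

View pics/crop1.png

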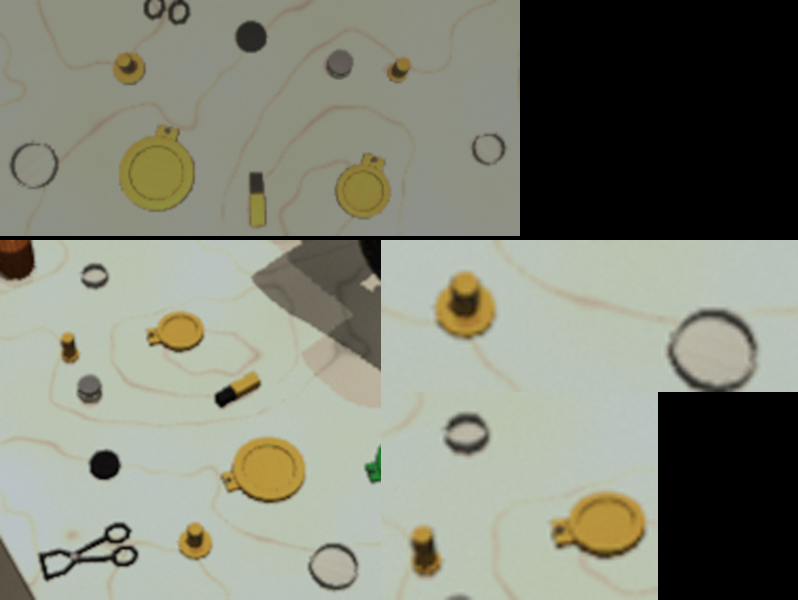

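The crop confirms all the choices: plain brass moulds, open thin-walled pans, two tampers and the solid black disc. Next I'll measure the centres in both views.

```bash
cat > h.py <<'E'
import cv2,numpy as np
from bench import observe, vision, arm
P={n:vision.camera_params(n) for n in("scene","top")}
def ray(n,uv):
    p=P[n]; d=p["R"].T@np.linalg.inv(p["mtx"])@np.array([uv[0],uv[1],1.]); return -p["R"].T@p["t"],d/np.linalg.norm(d)
def cast(n,uv,z):
    o,d=ray(n,uv); return o+d*(z-o[2])/d[2]
def proj(n,X):
    p=P[n]; q=p["mtx"]@(p["R"]@np.array(X)+p["t"]); return q[:2]/q[2]
def tri(a,b):
    A=[];B=[]
    for n,uv in(("scene",a),("top",b)):
        o,d=ray(n,uv); M=np.eye(3)-np.outer(d,d); A.append(M);B.append(M@o)
    return np.linalg.lstsq(np.vstack(A),np.hstack(B),rcond=None)[0]
def blob(img,seed,r=22,thr=16,opn=0):
    x,y=map(int,seed); w=img[y-r:y+r+1,x-r:x+r+1]; L=cv2.cvtColor(w,cv2.COLOR_BGR2LAB).astype(float)
    edge=np.vstack([L[0],L[-1],L[:,0],L[:,-1]]); m=(np.linalg.norm(L-np.median(edge,0),axis=2)>thr).astype(np.uint8)
    cs=cv2.findContours(m,0,1)[0]; c=max(cs,key=lambda c:cv2.contourArea(cv2.convexHull(c)))
    f=cv2.drawContours(np.zeros_like(m),[cv2.convexHull(c) if not opn else c],-1,1,-1)
    if opn: f=cv2.morphologyEx(f,2,cv2.getStructuringElement(2,(opn,opn)))
    M=cv2.moments(f,True); yy,xx=np.nonzero(f)
    return np.array([M["m10"]/M["m00"]+x-r,M["m01"]/M["m00"]+y-r]),M["m00"],(xx.min()+x-r,xx.max()+x-r,yy.min()+y-r,yy.max()+y-r)
E
cat > m.py <<'E'
from h import *
s=cv2.imread("pics/scene0.png");t=cv2.imread("pics/top0.png")
O=dict(mw=((347,233),(273,200),30,.006,15),ms=((304,168),(382,209),22,.006,11),pw=((377,279),(208,197),20,.008,0),ps=((265,142),(448,188),14,.008,0),
 tw=((312,267),(258,146),15,.018,0),ts=((253,176),(401,147),12,.020,0),sp=((270,231),(323,129),14,.006,0))
for k,(a,b,r,z,o) in O.items():
    A=blob(s,a,r,opn=o);B=blob(t,b,r,opn=o)
    print(k,A[0].round(1),A[1],A[2],B[0].round(1),B[1],B[2],"tri",(tri(A[0],B[0])*1000).round(1),"cs",(cast("scene",A[0],z)*1000).round(1)[:2],"ct",(cast("top",B[0],z)*1000).round(1)[:2])
E
python3 m.py
```

```text
mw [346.2 233.5] 927.0 (np.int64(328), np.int64(364), np.int64(218), np.int64(249)) [272.7 201.1] 1299.0 (np.int64(253), np.int64(292), np.int64(180), np.int64(221)) tri [483.2 131.7   1.8] cs [485.5 133.1] ct [482.  131.6]
ms [304.2 168.2] 385.0 (np.int64(292), np.int64(316), np.int64(158), np.int64(178)) [381.9 209.5] 735.0 (np.int64(367), np.int64(396), np.int64(192), np.int64(225)) tri [ 461.4 -151.9    4.4] cs [ 462.  -150.7] ct [ 461.3 -151.7]
pw [377.3 279.1] 469.0 (np.int64(365), np.int64(389), np.int64(268), np.int64(291)) [202.3 195.1] 265.0 (np.int64(195), np.int64(211), np.int64(184), np.int64(208)) tri [497.8 310.   19.9] cs [495.8 304.2] ct [497.  316.1]
ps [264.4 141.8] 151.0 (np.int64(258), np.int64(271), np.int64(136), np.int64(148)) [448.  188.2] 268.0 (np.int64(439), np.int64(457), np.int64(180), np.int64(197)) tri [ 517.9 -324.4    5.4] cs [ 519.2 -322.8] ct [ 517.  -323.1]
tw [311.7 267.6] 240.0 (np.int64(304), np.int64(320), np.int64(258), np.int64(276)) [257.9 145.9] 248.0 (np.int64(250), np.int64(266), np.int64(138), np.int64(154)) tri [631.6 174.5   2.8] cs [636.2 180.6] ct [626.7 172.1]
ts [252.2 175.8] 129.0 (np.int64(248), np.int64(257), np.int64(168), np.int64(183)) [400.7 146.7] 132.0 (np.int64(395), np.int64(407), np.int64(140), np.int64(153)) tri [ 626.  -202.5   17.3] cs [ 627.5 -201.7] ct [ 624.2 -201. ]
sp [268.9 230.7] 208.0 (np.int64(261), np.int64(277), np.int64(223), np.int64(238)) [322.3 128.9] 252.0 (np.int64(314), np.int64(331), np.int64(121), np.int64(137)) tri [677.2   2.8   6. ] cs [677.8   2.2] ct [676.6   3.3]
```

```bash
cat > m2.py <<'E'
from h import *
from scipy.optimize import least_squares
s=cv2.imread("pics/scene0.png");t=cv2.imread("pics/top0.png")
def circ(n,img,seed,r,z,R,thr=16,hull=True,ear=False):
    img=cv2.resize(img,None,fx=4,fy=4,interpolation=cv2.INTER_CUBIC)
    x,y=[int(4*v+1.5) for v in seed]; r*=4; w=img[y-r:y+r,x-r:x+r]; L=cv2.cvtColor(w,cv2.COLOR_BGR2LAB).astype(float)
    e=np.vstack([L[0],L[-1],L[:,0],L[:,-1]]); m=(np.linalg.norm(L-np.median(e,0),axis=2)>thr).astype(np.uint8)
    c=max(cv2.findContours(m,0,1)[0],key=lambda c:cv2.contourArea(cv2.convexHull(c)))
    c=(cv2.convexHull(c) if hull else c)[:,0].astype(float)
    if hull: # densify
        d=np.vstack([c,c[:1]]); c=np.vstack([np.linspace(d[i],d[i+1],20,endpoint=False) for i in range(len(c))])
    uv=(c+[x-r,y-r]-1.5)/4
    X=np.array([cast(n,p,z)[:2] for p in uv]); c0=np.median(X,0)
    o=least_squares(lambda q:np.hypot(*(X-q[:2]).T)-q[2],[*c0,R],loss="soft_l1",f_scale=.001); return (o.x*1000).round(1)
for k,a,b,r,z,R in(("mw",(347,233),(273,200),30,.006,.052),("ms",(304,168),(382,209),22,.006,.037)):
    print(k,circ("scene",s,a,r,z,R,hull=False),circ("top",t,b,r,z,R,hull=False))
for k,a,b,r,z,R in(("pw",(377,279),(208,197),20,.008,.032),("ps",(265,142),(448,188),14,.008,.022),("sp",(270,231),(323,129),14,.006,.022)):
    for th in(10,14): print(k,th,circ("scene",s,a,r,z,R,th),circ("top",t,b,r,z,R,th))
print("tw",circ("top",t,(258,146),15,.004,.023))
E
python3 m2.py
python3 - <<'E'
import sys;sys.path.insert(0,".")
from h import *
s=cv2.imread("pics/scene0.png");t=cv2.imread("pics/top0.png")
print(proj("scene",[.629,.174,.046]),proj("scene",[.629,.174,0]),proj("top",[.629,.174,.046]),proj("top",[.629,.174,0]),proj("top",[.625,-.202,0]),proj("top",[.625,-.202,.046]))
a=np.hstack([cv2.resize(i[y-12:y+13,x-12:x+13],(380,380),interpolation=cv2.INTER_NEAREST) for i,x,y in((s,312,267),(t,258,146))])
cv2.imwrite("pics/tam.png",a)
E
```

```text
mw [485.  131.2  55.9] [482.5 131.1  53.3]
ms [ 463.1 -152.4   42.9] [ 459.8 -150.7   38.8]
pw 10 [496.7 300.8  38.1] [493.6 300.3  36.2]
pw 14 [495.7 303.5  35.5] [493.9 305.9  31.2]
ps 10 [ 519.5 -324.2   28.9] [ 517.6 -323.2   24.8]
ps 14 [ 519.8 -324.    28.5] [ 517.5 -323.2   24.3]
sp 10 [677.6   2.2  26.7] [676.4   2.8  24.9]
sp 14 [677.3   2.   26.4] [676.4   3.   24.3]
tw [630.9 174.5  24. ]
[312.64485783 259.92220687] [312.67133566 267.5282812 ] [255.14054199 141.97155487] [258.40706282 146.82759188] [399.54833465 148.4248137 ] [403.06417233 143.61092912]
```

View pics/tam.png

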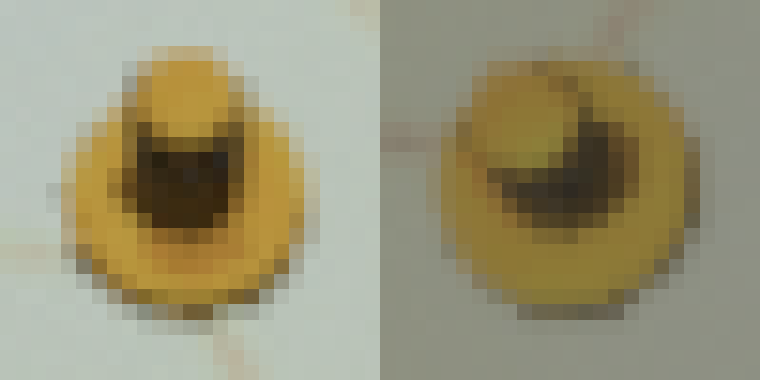

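Crop: wide tamper's handle top is at scene (311.9,260.8) and top (255.0,141.4). That puts its axis at about (630.5,174.5) mm and its height at about 46 mm. Masks agree for the rest. I'll start with the spacer: go above it, then feel the counter to learn the tip offset.

Request:
move_arm:
  xyz:
    - [2.72,2.68,-0.2]
    - [2.72,2.68,-0.2]
    - [2.72,2.68,-0.2]
    - [2.72,2.68,-0.2]
    - [2.72,2.68,-0.2]
    - [2.72,2.68,-0.2]
    - [2.72,2.68,-0.2]
    - [2.72,2.68,-0.2]
    - [2.72,2.68,-0.2]
    - [2.72,2.68,-0.2]
    - [2.72,2.68,-0.2]
    - [2.72,2.68,-0.2]
    - [2.72,2.68,-0.2]
    - [2.72,2.68,-0.2]
    - [2.72,2.68,-0.2]
    - [2.72,2.68,-0.2]
    - [2.72,2.68,-0.2]
    - [2.72,2.68,-0.2]
    - [2.72,2.68,-0.2]
    - [2.72,2.68,-0.2]
  rot:
    - [0,0,-0.0122]
    - [0,0,-0.0122]
    - [0,0,-0.0122]
    - [0,0,-0.0122]
    - [0,0,-0.0122]
    - [0,0,-0.0122]
    - [0,0,-0.0122]
    - [0,0,-0.0122]
    - [0,0,-0.0122]
    - [0,0,-0.0122]
    - [0,0,-0.0122]
    - [0,0,-0.0122]
    - [0,0,-0.0122]
    - [0,0,-0.0122]
    - [0,0,-0.0122]
    - [0,0,-0.0122]
    - [0,0,-0.0122]
    - [0,0,-0.0122]
    - [0,0,-0.0122]
    - [0,0,-0.0122]
  claw: [-0.41,-0.41,-0.41,-0.41,-0.41,-0.41,-0.41,-0.41,-0.41,-0.41,-0.41,-0.41,-0.41,-0.41,-0.41,-0.41,-0.41,-0.41,-0.41,-0.41]
  grip_force: 20

```text
clock: 2.1
ee_pos: [0.6775, 0.0035, 0.1987]
ee_rot: [1.0, -0.0, -0.0, -0.0]
contact_force: [1.4, -1.0, -0.0]
finger_gap: 0.0602
grip_force: 0.0
```

Request:
move_arm:
  xyz:
    - [-0.05,-0.1,-4]
    - [0,0,-4]
    - [0,0,-4]
    - [0,0,-3.5]
    - [0,0,-1.2]
    - [0,0,0]
    - [0,0,0]
  rot:
    - [0,0,0]
    - [0,0,0]
    - [0,0,0]
    - [0,0,0]
    - [0,0,0]
    - [0,0,0]
    - [0,0,0]
  claw: [-0.41,-0.41,-0.41,-0.41,-0.41,-0.41,-0.41]

```text
clock: 2.8
ee_pos: [0.6771, 0.0012, 0.0341]
ee_rot: [1.0, -0.0, 0.001, 0.0]
contact_force: [-0.0, 0.8, 0.1]
finger_gap: 0.0603
grip_force: 0.0
```

```bash
python3 - <<'E'
from h import *
i=vision.camera("scene"); j=vision.camera("top")
cv2.imwrite("pics/sp1.png",np.hstack([cv2.resize(i[180:260,220:330],(440,320),interpolation=2),cv2.resize(j[100:180,275:365],(360,320),interpolation=2)]))
E
```

```text
(no output)
```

View pics/sp1.png

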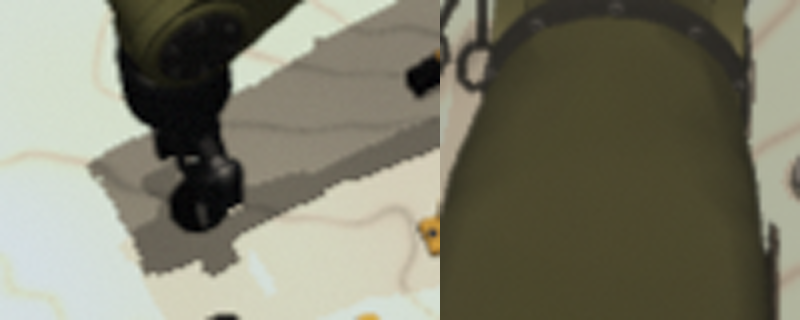

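The picture shows the fingers straddling the black disc at scene crop (200,210), and the arm hides it from the top camera. Lowering to touch.

Request:
move_arm:
  xyz:
    - [0,0.1,-1]
    - [0,0,-1]
    - [0,0,0]
  rot:
    - [0,0,0]
    - [0,0,0]
    - [0,0,0]
  claw: [-0.41,-0.41,-0.41]

```text
clock: 3.2
ee_pos: [0.6753, 0.0024, 0.0103]
ee_rot: [1.0, -0.0, -0.001, -0.0]
contact_force: [-0.9, 0.5, 0.1]
finger_gap: 0.0599
grip_force: 0.0
```

Request:
move_arm:
  xyz:
    - [0,0,-0.3]
    - [0,0,0]
  rot:
    - [0,0,0]
    - [0,0,0]
  claw: [-0.41,-0.41]

```text
clock: 3.4
ee_pos: [0.6762, 0.0023, 0.009]
ee_rot: [1.0, -0.0, -0.0, -0.0]
contact_force: [-0.1, -0.5, -0.7]
finger_gap: 0.0604
grip_force: 0.0
```

Request:
move_arm:
  xyz:
    - [0,0,-0.2]
    - [0,0,0]
  rot:
    - [0,0,0]
    - [0,0,0]
  claw: [-0.41,-0.41]

```text
clock: 3.6
ee_pos: [0.6762, 0.0023, 0.0072]
ee_rot: [1.0, -0.0, -0.0, -0.0]
contact_force: [0.1, -0.1, -0.4]
finger_gap: 0.0601
grip_force: 0.0
```

Request:
move_arm:
  xyz:
    - [0,0,-0.2]
    - [0,0,0]
  rot:
    - [0,0,0]
    - [0,0,0]
  claw: [-0.41,-0.41]

```text
clock: 3.8
ee_pos: [0.6761, 0.0023, 0.005]
ee_rot: [1.0, -0.0, -0.0, -0.0]
contact_force: [-0.3, 0.1, -0.5]
finger_gap: 0.0597
grip_force: 0.0
```

Request:
move_arm:
  xyz:
    - [0,0,-0.15]
    - [0,0,0]
  rot:
    - [0,0,0]
    - [0,0,0]
  claw: [-0.41,-0.41]

```text
clock: 4.0
ee_pos: [0.6762, 0.0023, 0.0036]
ee_rot: [1.0, -0.0, -0.0, -0.0]
contact_force: [-0.9, 0.1, -0.4]
finger_gap: 0.0602
grip_force: 0.0
```

Request:
move_arm:
  xyz:
    - [0,0,-0.15]
    - [0,0,0]
  rot:
    - [0,0,0]
    - [0,0,0]
  claw: [-0.41,-0.41]

```text
clock: 4.2
ee_pos: [0.6764, 0.0023, 0.003]
ee_rot: [1.0, -0.0, 0.0, 0.0]
contact_force: [-4.2, 0.3, 7.7]
finger_gap: 0.0604
grip_force: 3.4
```

Request:
move_arm:
  xyz:
    - [0,0,-0.1]
    - [0,0,0]
  rot:
    - [0,0,0]
    - [0,0,0]
  claw: [-0.41,-0.41]

```text
clock: 4.4
ee_pos: [0.6764, 0.0023, 0.0029]
ee_rot: [1.0, -0.0, 0.0, 0.0]
contact_force: [-9.3, -0.0, 15.8]
finger_gap: 0.0603
grip_force: 8.0
```

Contact at TCP z = 3.1 mm with a 60 mm gap, so tips are 3 mm ahead there, which matches my linkage model (6 mm ahead at gap 44, 2 mm at 64). Raising and gripping the spacer.

Request:
move_arm:
  xyz:
    - [0.05,0,0.5]
    - [0,0,0.46]
    - [0,0,0]
    - [0,0,0]
    - [0,0,0]
    - [0,0,0]
    - [0,0,0]
  rot:
    - [0,0,0]
    - [0,0,0]
    - [0,0,0]
    - [0,0,0]
    - [0,0,0]
    - [0,0,0]
    - [0,0,0]
  claw: [-0.41,-0.41,-0.2,0.1,0.2,0.2,0.2]
  grip_force: 25

```text
clock: 5.1
ee_pos: [0.6769, 0.0023, 0.0113]
ee_rot: [1.0, -0.0, 0.0, 0.0]
contact_force: [-2.6, -0.7, 6.3]
finger_gap: 0.0424
grip_force: 24.6
```

Request:
move_arm:
  xyz:
    - [0,0,1]
    - [0,0,2.5]
    - [0,0,2.5]
    - [-2.15,-1.53,0]
    - [-2.15,-1.53,0]
    - [-2.15,-1.53,0]
    - [-2.15,-1.53,0]
    - [-2.15,-1.53,0]
    - [-2.15,-1.53,0]
    - [-2.15,-1.53,0]
    - [-2.15,-1.53,0]
    - [-2.15,-1.53,0]
    - [-2.15,-1.53,0]
    - [0,0,0]
    - [0,0,0]
  rot:
    - [0,0,0]
    - [0,0,0]
    - [0,0,0]
    - [0,0,0]
    - [0,0,0]
    - [0,0,0]
    - [0,0,0]
    - [0,0,0]
    - [0,0,0]
    - [0,0,0]
    - [0,0,0]
    - [0,0,0]
    - [0,0,0]
    - [0,0,0]
    - [0,0,0]
  claw: [0.2,0.2,0.2,0.2,0.2,0.2,0.2,0.2,0.2,0.2,0.2,0.2,0.2,0.2,0.2]

```text
clock: 6.6
ee_pos: [0.462, -0.151, 0.0714]
ee_rot: [1.0, -0.001, 0.0, 0.0]
contact_force: [0.8, 0.4, -0.1]
finger_gap: 0.0425
grip_force: 25.5
```

Request:
move_arm:
  xyz:
    - [0,0,-2]
    - [0,0,-1.8]
    - [0,0,-0.8]
    - [0,0,-0.5]
    - [0,0,0]
  rot:
    - [0,0,0]
    - [0,0,0]
    - [0,0,0]
    - [0,0,0]
    - [0,0,0]
  claw: [0.2,0.2,0.2,0.2,0.2]

```text
clock: 7.1
ee_pos: [0.4622, -0.1505, 0.0199]
ee_rot: [1.0, 0.0, 0.0, 0.0]
contact_force: [0.8, 0.1, 0.5]
finger_gap: 0.0421
grip_force: 25.6
```

Request:
move_arm:
  xyz:
    - [0,0,-0.1]
    - [0,0,0]
  rot:
    - [0,0,0]
    - [0,0,0]
  claw: [0.2,0.2]

```text
clock: 7.3
ee_pos: [0.4621, -0.1508, 0.0193]
ee_rot: [1.0, -0.0, 0.0, 0.0]
contact_force: [0.4, 0.6, 0.2]
finger_gap: 0.0423
grip_force: 25.6
```

Request:
move_arm:
  xyz:
    - [0,0,-0.06]
    - [0,0,0]
    - [0,0,0]
    - [0,0,0]
    - [0,0,0]
    - [0,0,1]
    - [0,0,3]
    - [0,0,4]
    - [-1,0,3]
    - [-4.5,2,1]
    - [-4.5,2,0]
    - [0,0,0]
  rot:
    - [0,0,0]
    - [0,0,0]
    - [0,0,0]
    - [0,0,0]
    - [0,0,0]
    - [0,0,0]
    - [0,0,0]
    - [0,0,0]
    - [0,0,0]
    - [0,0,0]
    - [0,0,0]
    - [0,0,0]
  claw: [0.2,-0.1,-0.3,-0.41,-0.41,-0.41,-0.41,-0.41,-0.41,-0.41,-0.41,-0.41]

```text
clock: 8.5
ee_pos: [0.3575, -0.1088, 0.1382]
ee_rot: [1.0, 0.0, -0.001, -0.0]
contact_force: [0.9, -1.3, 0.6]
finger_gap: 0.0602
grip_force: 0.0
```

```bash
python3 - <<'E'
from h import *
i=vision.camera("scene"); j=vision.camera("top")
cv2.imwrite("pics/s1.png",i);cv2.imwrite("pics/t1.png",j)
cv2.imwrite("pics/sp2.png",np.hstack([cv2.resize(i[140:200,270:340],(420,360),interpolation=2),cv2.resize(j[180:240,350:410],(360,360),interpolation=2)]))
E
```

```text
(no output)
```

View pics/sp2.png

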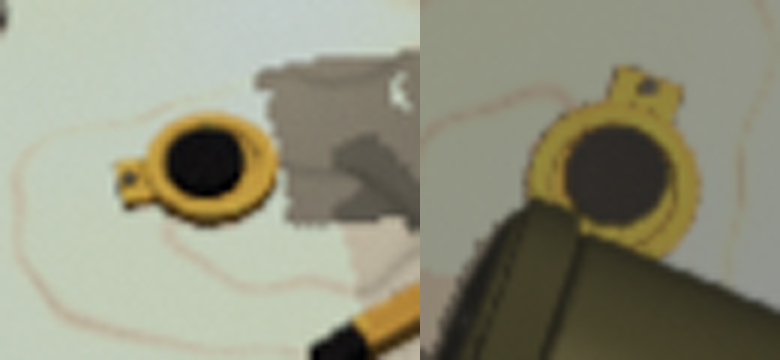

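Spacer sits flat in the small mould's recess (scene crop 205,162; top crop 618,175). Measuring its offset.

```bash
cat > sp.py <<'E'
from h import *
s=cv2.imread("pics/s1.png");t=cv2.imread("pics/t1.png")
out=[]
for n,i,(x0,x1,y0,y1) in(("scene",s,(292,318,155,180)),("top",t,(371,393,198,220))):
    w=i[y0:y1,x0:x1]; h=cv2.cvtColor(w,cv2.COLOR_BGR2HSV)
    m=((h[...,1]<110)&(h[...,2]<85)).astype(np.uint8)
    if n=="scene": m=(h[...,2]<85).astype(np.uint8)
    k,l,st,c=cv2.connectedComponentsWithStats(m); b=1+st[1:,4].argmax(); uv=c[b]+[x0,y0]; print(n,uv.round(2),st[b],(cast(n,uv,.017)*1000).round(1)); out.append(uv)
print(tri(*out)*1000)
E
python3 sp.py
```

```text
scene [303.8  166.59] [  6   6  13  12 124] [ 464.  -149.4   17. ]
top [382.37 208.64] [  4   3  16  16 211] [ 462.3 -151.4   17. ]
[ 462.61924103 -151.87713466   13.58759732]
```

Request:
move_arm:
  xyz:
    - [2,-2.68,-0.5]
    - [2,-2.68,-0.5]
    - [2,-2.68,-0.5]
    - [2,-2.68,-0.5]
    - [2,-2.68,-0.5]
    - [2,-2.68,-0.5]
    - [2,-2.68,-0.5]
    - [2,-2.68,-0.5]
    - [0,0,-2.5]
    - [0,0,-2.5]
    - [0,0,-2]
    - [0,0,-1]
    - [0,0,0]
    - [0,0,0]
  rot:
    - [0,0,0]
    - [0,0,0]
    - [0,0,0]
    - [0,0,0]
    - [0,0,0]
    - [0,0,0]
    - [0,0,0]
    - [0,0,0]
    - [0,0,0]
    - [0,0,0]
    - [0,0,0]
    - [0,0,0]
    - [0,0,0]
    - [0,0,0]
  claw: [-0.41,-0.41,-0.41,-0.41,-0.41,-0.41,-0.41,-0.41,-0.41,-0.41,-0.41,-0.41,-0.41,-0.41]

```text
clock: 10.0
ee_pos: [0.5226, -0.3257, 0.019]
ee_rot: [1.0, -0.0, 0.0, 0.0]
contact_force: [-0.2, 0.9, 1.1]
finger_gap: 0.0602
grip_force: 0.0
```

Request:
move_arm:
  xyz:
    - [-0.42,0.25,0]
    - [0,0,-0.4]
    - [0,0,-0.35]
    - [0,0,0]
    - [0,0,0]
    - [0,0,0]
    - [0,0,0]
    - [0,0,0]
  rot:
    - [0,0,0]
    - [0,0,0]
    - [0,0,0]
    - [0,0,0]
    - [0,0,0]
    - [0,0,0]
    - [0,0,0]
    - [0,0,0]
  claw: [-0.41,-0.41,-0.41,-0.2,0.1,0.2,0.2,0.2]

```text
clock: 10.8
ee_pos: [0.5179, -0.3228, 0.0109]
ee_rot: [1.0, -0.0, 0.0, 0.0]
contact_force: [-0.1, -0.1, 1.8]
finger_gap: 0.0423
grip_force: 25.5
```

Request:
move_arm:
  xyz:
    - [0,0,1]
    - [0,0,2.5]
    - [0,0,2.5]
    - [-0.7,2.15,0]
    - [-0.7,2.15,0]
    - [-0.7,2.15,0]
    - [-0.7,2.15,0]
    - [-0.7,2.15,0]
    - [-0.7,2.15,0]
    - [-0.7,2.15,0]
    - [-0.7,2.1,0]
    - [0,0,0]
    - [0,0,-1.5]
    - [0,0,-1.5]
    - [0,0,0]
    - [0,0,0]
  rot:
    - [0,0,0]
    - [0,0,0]
    - [0,0,0]
    - [0,0,0]
    - [0,0,0]
    - [0,0,0]
    - [0,0,0]
    - [0,0,0]
    - [0,0,0]
    - [0,0,0]
    - [0,0,0]
    - [0,0,0]
    - [0,0,0]
    - [0,0,0]
    - [0,0,0]
    - [0,0,0]
  claw: [0.2,0.2,0.2,0.2,0.2,0.2,0.2,0.2,0.2,0.2,0.2,0.2,0.2,0.2,0.2,0.2]

```text
clock: 12.4
ee_pos: [0.462, -0.1517, 0.0412]
ee_rot: [1.0, -0.0, 0.0, 0.0]
contact_force: [0.2, -0.1, 0.6]
finger_gap: 0.0424
grip_force: 25.5
```

Request:
move_arm:
  xyz:
    - [0.03,0.04,-0.5]
    - [0,0,-0.45]
    - [0,0,0]
  rot:
    - [0,0,0]
    - [0,0,0]
    - [0,0,0]
  claw: [0.2,0.2,0.2]

```text
clock: 12.7
ee_pos: [0.4622, -0.1509, 0.0311]
ee_rot: [1.0, -0.0, 0.0, 0.0]
contact_force: [0.3, 0.3, -0.4]
finger_gap: 0.0424
grip_force: 25.6
```

Request:
move_arm:
  xyz:
    - [0,0,-0.1]
    - [0,0,0]
  rot:
    - [0,0,0]
    - [0,0,0]
  claw: [0.2,0.2]

```text
clock: 12.9
ee_pos: [0.4622, -0.1509, 0.0308]
ee_rot: [1.0, -0.0, 0.0, 0.0]
contact_force: [-2.4, 0.8, 7.8]
finger_gap: 0.0425
grip_force: 26.2
```

Contact with the spacer. Releasing, retreating and looking.

Request:
move_arm:
  xyz:
    - [0,0,0.06]
    - [0,0,0]
    - [0,0,0]
    - [0,0,0]
    - [0,0,1]
    - [0,0,3]
    - [0,0,4]
    - [-1,0,3]
    - [-4.5,2,1]
    - [-4.5,2,0]
    - [0,0,0]
  rot:
    - [0,0,0]
    - [0,0,0]
    - [0,0,0]
    - [0,0,0]
    - [0,0,0]
    - [0,0,0]
    - [0,0,0]
    - [0,0,0]
    - [0,0,0]
    - [0,0,0]
    - [0,0,0]
  claw: [-0.1,-0.3,-0.41,-0.41,-0.41,-0.41,-0.41,-0.41,-0.41,-0.41,-0.41]

```text
clock: 14.0
ee_pos: [0.3579, -0.1089, 0.1508]
ee_rot: [1.0, 0.0, -0.001, -0.0]
contact_force: [1.0, -0.2, -0.8]
finger_gap: 0.0601
grip_force: 0.0
```

```bash
python3 - <<'E'
from h import *
i=vision.camera("scene"); j=vision.camera("top")
cv2.imwrite("pics/s2.png",i);cv2.imwrite("pics/t2.png",j)
a,b=i.copy(),j.copy()
cv2.imwrite("pics/sp3.png",np.hstack([cv2.resize(i[140:200,270:340],(420,360),interpolation=2),cv2.resize(j[180:240,350:410],(360,360),interpolation=2)]))
for z in(.012,.036): print(proj("scene",[.462,-.151,z]),proj("top",[.462,-.151,z]))
E
```

```text
[304.09673942 166.9922488 ] [381.93377097 208.94989996]
[303.97299918 162.29421637] [383.34042783 207.95002202]
```

View pics/sp3.png

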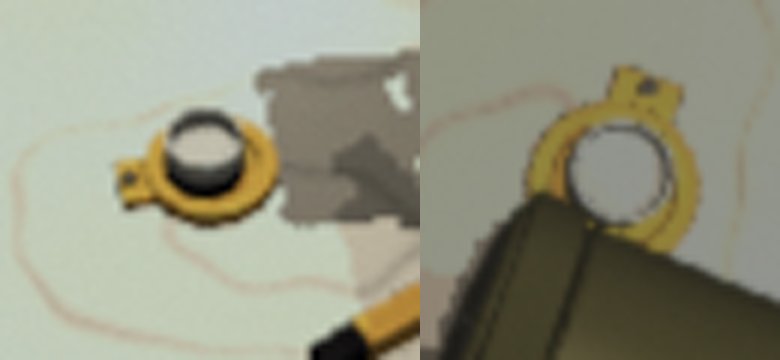

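Pan sits level on the spacer, with its rim centre at scene (303.6,162.6) and top (383.5,208.6), within about 1 mm of target. Next is the small tamper.

Request:
move_arm:
  xyz:
    - [2.68,-0.93,0]
    - [2.68,-0.93,0]
    - [2.68,-0.93,0]
    - [2.68,-0.93,0]
    - [2.68,-0.93,0]
    - [2.68,-0.93,0]
    - [2.68,-0.93,0]
    - [2.68,-0.93,0]
    - [2.68,-0.93,0]
    - [2.68,-0.93,0]
    - [0,0,-2.5]
    - [0,0,-3]
    - [0,0,0]
    - [0,0,0]
  rot:
    - [0,0,0]
    - [0,0,0]
    - [0,0,0]
    - [0,0,0]
    - [0,0,0]
    - [0,0,0]
    - [0,0,0]
    - [0,0,0]
    - [0,0,0]
    - [0,0,0]
    - [0,0,0]
    - [0,0,0]
    - [0,0,0]
    - [0,0,0]
  claw: [-0.41,-0.41,-0.41,-0.41,-0.41,-0.41,-0.41,-0.41,-0.41,-0.41,-0.41,-0.3,-0.3,-0.3]

```text
clock: 15.5
ee_pos: [0.6308, -0.2042, 0.096]
ee_rot: [1.0, -0.0, -0.0, -0.0]
contact_force: [0.4, -1.4, 0.6]
finger_gap: 0.0556
grip_force: 0.0
```

Request:
move_arm:
  xyz:
    - [-0.48,0.22,0]
    - [0,0,-2.5]
    - [0,0,-2.5]
    - [0,0,-1.9]
    - [0,0,0]
    - [0,0,0]
    - [0,0,0]
    - [0,0,0]
    - [0,0,0]
    - [0,0,0]
    - [0,0,0]
  rot:
    - [0,0,0]
    - [0,0,0]
    - [0,0,0]
    - [0,0,0]
    - [0,0,0]
    - [0,0,0]
    - [0,0,0]
    - [0,0,0]
    - [0,0,0]
    - [0,0,0]
    - [0,0,0]
  claw: [-0.3,-0.3,-0.3,-0.3,0,0.3,0.5,0.7,0.8,0.8,0.8]
  grip_force: 35

```text
clock: 16.6
ee_pos: [0.6264, -0.202, 0.0289]
ee_rot: [1.0, -0.0, 0.001, 0.001]
contact_force: [-0.3, 0.8, 8.3]
finger_gap: 0.0189
grip_force: 34.0
```

Request:
move_arm:
  xyz:
    - [0,0,1]
    - [0,0,3]
    - [0,0,3]
    - [-2.05,0.63,0]
    - [-2.05,0.63,0]
    - [-2.05,0.63,0]
    - [-2.05,0.63,0]
    - [-2.05,0.63,0]
    - [-2.05,0.63,0]
    - [-2.05,0.63,0]
    - [-2.05,0.63,0]
    - [0,0,0]
    - [0,0,-1]
    - [0,0,0]
    - [0,0,0]
  rot:
    - [0,0,0]
    - [0,0,0]
    - [0,0,0]
    - [0,0,0]
    - [0,0,0]
    - [0,0,0]
    - [0,0,0]
    - [0,0,0]
    - [0,0,0]
    - [0,0,0]
    - [0,0,0]
    - [0,0,0]
    - [0,0,0]
    - [0,0,0]
    - [0,0,0]
  claw: [0.8,0.8,0.8,0.8,0.8,0.8,0.8,0.8,0.8,0.8,0.8,0.8,0.8,0.8,0.8]

```text
clock: 18.1
ee_pos: [0.4618, -0.1514, 0.0865]
ee_rot: [1.0, -0.0, -0.0, -0.0]
contact_force: [0.1, 0.0, 0.3]
finger_gap: 0.0188
grip_force: 34.3
```

```bash
python3 - <<'E'
from h import *
i=vision.camera("scene")
cv2.imwrite("pics/ts1.png",cv2.resize(i[110:200,260:350],(540,540),interpolation=2))
E
```

```text
(no output)
```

View pics/ts1.png

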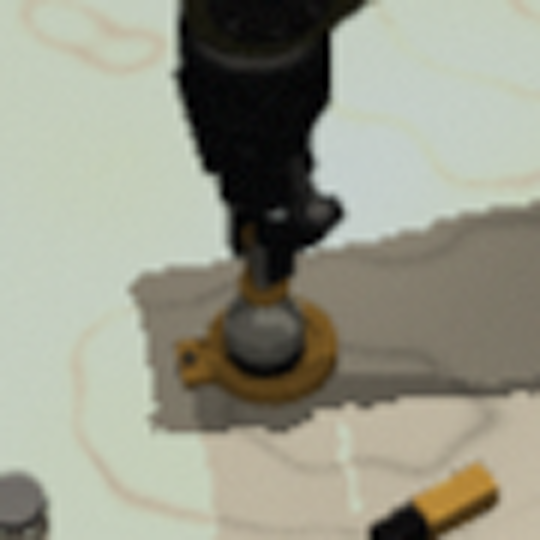

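The tamper hangs upright in the jaws at crop (264,285), centred over the pan at (263,335). Lowering.

Request:
move_arm:
  xyz:
    - [0,0,-1.5]
    - [0,0,-1.3]
    - [0,0,-0.6]
    - [0,0,0]
  rot:
    - [0,0,0]
    - [0,0,0]
    - [0,0,0]
    - [0,0,0]
  claw: [0.8,0.8,0.8,0.8]

```text
clock: 18.55
ee_pos: [0.4612, -0.1512, 0.052]
ee_rot: [1.0, -0.0, -0.001, -0.0]
contact_force: [-0.3, 0.5, -0.7]
finger_gap: 0.019
grip_force: 34.2
```

Request:
move_arm:
  xyz:
    - [0,0,-0.15]
    - [0,0,0]
  rot:
    - [0,0,0]
    - [0,0,0]
  claw: [0.8,0.8]

```text
clock: 18.75
ee_pos: [0.4617, -0.1514, 0.0515]
ee_rot: [1.0, -0.0, 0.0, 0.0]
contact_force: [-0.2, -0.0, -1.2]
finger_gap: 0.0186
grip_force: 34.2
```

Request:
move_arm:
  xyz:
    - [0,0,-0.1]
    - [0,0,0]
  rot:
    - [0,0,0]
    - [0,0,0]
  claw: [0.8,0.8]

```text
clock: 18.95
ee_pos: [0.4618, -0.1514, 0.0509]
ee_rot: [1.0, -0.0, 0.0, 0.0]
contact_force: [-1.6, 0.3, 4.6]
finger_gap: 0.0187
grip_force: 34.9
```

Contact with the pan floor. Releasing, then on to the wide pan.

Request:
move_arm:
  xyz:
    - [0,0,0.03]
    - [0,0,0]
    - [0,0,0]
    - [0,0,0]
    - [0,0,1.5]
    - [0,0,3]
    - [0,0,4]
    - [0.3,3.79,0]
    - [0.3,3.79,0]
    - [0.3,3.79,0]
    - [0.3,3.79,0]
    - [0.3,3.79,0]
    - [0.3,3.79,0]
    - [0.3,3.79,0]
    - [0.3,3.79,0]
    - [0.3,3.79,0]
    - [0.3,3.79,0]
    - [0.2,3.79,0]
    - [0.2,3.79,0]
    - [0,0,0]
  rot:
    - [0,0,0]
    - [0,0,0]
    - [0,0,0]
    - [0,0,0]
    - [0,0,0]
    - [0,0,0]
    - [0,0,0]
    - [0,0,0]
    - [0,0,0]
    - [0,0,0]
    - [0,0,0]
    - [0,0,0]
    - [0,0,0]
    - [0,0,0]
    - [0,0,0]
    - [0,0,0]
    - [0,0,0]
    - [0,0,0]
    - [0,0,0]
    - [0,0,0]
  claw: [0.5,0.2,0,0,0,0,0,-0.3,-0.6,-1,-1,-1,-1,-1,-1,-1,-1,-1,-1,-1]
  grip_force: 25

```text
clock: 20.95
ee_pos: [0.495, 0.307, 0.1353]
ee_rot: [1.0, 0.002, 0.0, -0.0]
contact_force: [0.2, -0.6, -0.0]
finger_gap: 0.0858
grip_force: 0.0
```

```bash
python3 - <<'E'
from h import *
i=vision.camera("scene"); j=vision.camera("top")
cv2.imwrite("pics/s3.png",i);cv2.imwrite("pics/t3.png",j)
cv2.imwrite("pics/v3.png",np.hstack([cv2.resize(i[130:200,270:340],(400,400),interpolation=2),cv2.resize(j[175:245,350:420],(400,400),interpolation=2)]))
E
```

```text
(no output)
```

View pics/v3.png

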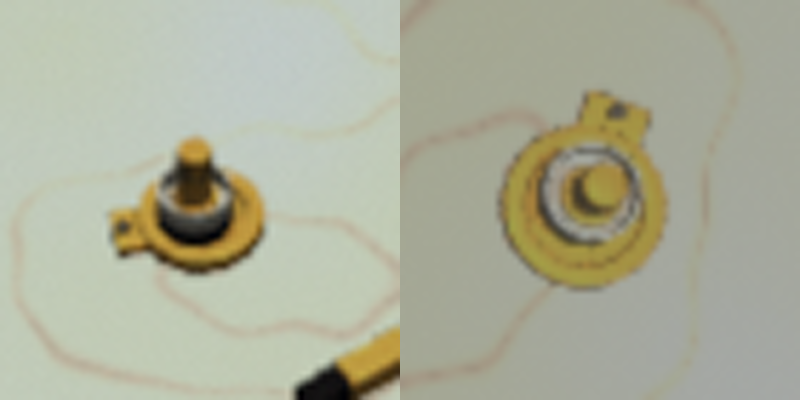

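The small stack is complete: tamper upright in the pan, pan on spacer in the mould (scene crop 195,190; top crop 590,193). Now the wide pan.

Request:
move_arm:
  xyz:
    - [0.05,-0.35,-2.5]
    - [0,0,-3]
    - [0,0,-3]
    - [0,0,-2]
    - [0,0,0]
    - [0,0,0]
  rot:
    - [0,0,0]
    - [0,0,0]
    - [0,0,0]
    - [0,0,0]
    - [0,0,0]
    - [0,0,0]
  claw: [-1,-1,-1,-1,-1,-1]

```text
clock: 21.65
ee_pos: [0.4964, 0.2994, 0.0313]
ee_rot: [1.0, -0.001, 0.0, -0.0]
contact_force: [0.5, -0.3, 0.2]
finger_gap: 0.0854
grip_force: 0.0
```

Request:
move_arm:
  xyz:
    - [-0.1,0.4,-0.8]
    - [0,0,-1]
    - [0,0,-0.5]
    - [0,0,0]
    - [0,0,0]
    - [0,0,0]
    - [0,0,0]
    - [0,0,0]
    - [0,0,0]
  rot:
    - [0,0,0]
    - [0,0,0]
    - [0,0,0]
    - [0,0,0]
    - [0,0,0]
    - [0,0,0]
    - [0,0,0]
    - [0,0,0]
    - [0,0,0]
  claw: [-1,-1,-1,-1,-0.8,-0.6,-0.4,-0.3,-0.3]

```text
clock: 22.55
ee_pos: [0.4952, 0.3041, 0.0084]
ee_rot: [1.0, -0.0, 0.0, -0.0]
contact_force: [-2.1, -1.6, 5.5]
finger_gap: 0.0638
grip_force: 26.1
```

Request:
move_arm:
  xyz:
    - [0,0,1]
    - [0,0,2]
    - [0,0,2]
    - [-0.15,-2.16,0]
    - [-0.15,-2.16,0]
    - [-0.15,-2.16,0]
    - [-0.15,-2.16,0]
    - [-0.15,-2.16,0]
    - [-0.15,-2.16,0]
    - [-0.15,-2.16,0]
    - [-0.15,-2.16,0]
    - [0,0,0]
    - [0,0,-1.5]
    - [0,0,-1]
    - [0,0,0]
    - [0,0,0]
  rot:
    - [0,0,0]
    - [0,0,0]
    - [0,0,0]
    - [0,0,0]
    - [0,0,0]
    - [0,0,0]
    - [0,0,0]
    - [0,0,0]
    - [0,0,0]
    - [0,0,0]
    - [0,0,0]
    - [0,0,0]
    - [0,0,0]
    - [0,0,0]
    - [0,0,0]
    - [0,0,0]
  claw: [-0.3,-0.3,-0.3,-0.3,-0.3,-0.3,-0.3,-0.3,-0.3,-0.3,-0.3,-0.3,-0.3,-0.3,-0.3,-0.3]

```text
clock: 24.15
ee_pos: [0.483, 0.1315, 0.0328]
ee_rot: [1.0, 0.0, -0.0, 0.0]
contact_force: [0.3, 0.8, 0.4]
finger_gap: 0.0633
grip_force: 27.7
```

Request:
move_arm:
  xyz:
    - [0,0,-0.8]
    - [0,0,-0.75]
    - [0,0,0]
  rot:
    - [0,0,0]
    - [0,0,0]
    - [0,0,0]
  claw: [-0.3,-0.3,-0.3]

```text
clock: 24.45
ee_pos: [0.483, 0.1312, 0.0165]
ee_rot: [1.0, -0.0, -0.0, 0.0]
contact_force: [0.4, 0.5, -0.0]
finger_gap: 0.0633
grip_force: 28.3
```

Request:
move_arm:
  xyz:
    - [0,0,-0.1]
    - [0,0,0]
  rot:
    - [0,0,0]
    - [0,0,0]
  claw: [-0.3,-0.3]

```text
clock: 24.65
ee_pos: [0.4831, 0.1312, 0.0163]
ee_rot: [1.0, -0.0, 0.0, 0.0]
contact_force: [-1.7, -0.1, 6.4]
finger_gap: 0.0634
grip_force: 28.8
```

Floor contact at the expected height. Releasing, retreating and looking.

Request:
move_arm:
  xyz:
    - [0,0,0.05]
    - [0,0,0]
    - [0,0,0]
    - [0,0,0]
    - [0,0,1]
    - [0,0,3]
    - [0,0,4]
    - [3,2,3]
    - [4.5,2,0]
    - [4.5,2,0]
    - [0,0,0]
  rot:
    - [0,0,0]
    - [0,0,0]
    - [0,0,0]
    - [0,0,0]
    - [0,0,0]
    - [0,0,0]
    - [0,0,0]
    - [0,0,0]
    - [0,0,0]
    - [0,0,0]
    - [0,0,0]
  claw: [-0.6,-0.8,-0.9,-0.9,-0.9,-0.9,-0.9,-0.6,-0.3,-0.2,-0.2]

```text
clock: 25.75
ee_pos: [0.6063, 0.1928, 0.126]
ee_rot: [1.0, 0.0, 0.0, -0.0]
contact_force: [-0.8, -0.7, -0.8]
finger_gap: 0.0512
grip_force: 0.0
```

```bash
python3 - <<'E'
from h import *
i=vision.camera("scene"); j=vision.camera("top")
cv2.imwrite("pics/v4.png",np.hstack([cv2.resize(i[195:265,310:380],(400,400),interpolation=2),cv2.resize(j[165:235,238:308],(400,400),interpolation=2)]))
for z in(.006,.024): print(proj("scene",[.483,.1315,z]),proj("top",[.483,.1315,z]))
E
```

```text
[346.57331619 232.77722796] [272.74210387 200.76902921]
[346.92844716 229.61289887] [271.73472977 199.8813915 ]
```

View pics/v4.png

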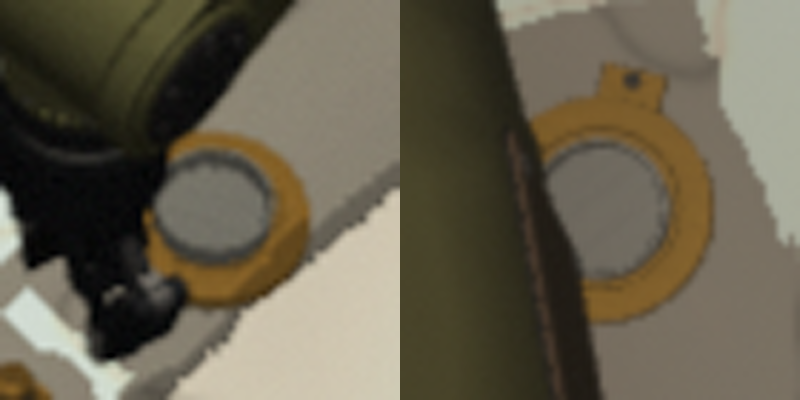

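Wide pan lies level in the recess, well inside the rim (top crop centre about 605,210). Now the wide tamper.

Request:
move_arm:
  xyz:
    - [2.4,-1.8,0]
    - [0,0,-2]
    - [0,0,-2]
    - [0,0,0]
    - [0,0,0]
  rot:
    - [0,0,0]
    - [0,0,0]
    - [0,0,0]
    - [0,0,0]
    - [0,0,0]
  claw: [-0.2,-0.2,-0.2,-0.2,-0.2]

```text
clock: 26.35
ee_pos: [0.6266, 0.173, 0.0877]
ee_rot: [1.0, -0.0, 0.0, -0.0]
contact_force: [1.0, 0.2, 0.4]
finger_gap: 0.0512
grip_force: 0.0
```

Request:
move_arm:
  xyz:
    - [0.38,0.15,-1]
    - [0,0,-2.5]
    - [0,0,-2.4]
    - [0,0,0]
    - [0,0,0]
    - [0,0,0]
    - [0,0,0]
    - [0,0,0]
    - [0,0,0]
    - [0,0,0]
  rot:
    - [0,0,0]
    - [0,0,0]
    - [0,0,0]
    - [0,0,0]
    - [0,0,0]
    - [0,0,0]
    - [0,0,0]
    - [0,0,0]
    - [0,0,0]
    - [0,0,0]
  claw: [-0.2,-0.2,-0.2,0,0.3,0.5,0.7,0.8,0.8,0.8]
  grip_force: 40

```text
clock: 27.35
ee_pos: [0.6317, 0.1749, 0.0295]
ee_rot: [1.0, -0.0, 0.001, -0.0]
contact_force: [-0.6, 0.3, 6.6]
finger_gap: 0.0186
grip_force: 39.2
```

Request:
move_arm:
  xyz:
    - [0,0,1]
    - [0,0,2.5]
    - [0,0,2.5]
    - [-2.1,-0.62,0]
    - [-2.1,-0.62,0]
    - [-2.1,-0.62,0]
    - [-2.1,-0.62,0]
    - [-2.1,-0.62,0]
    - [-2.1,-0.62,0]
    - [-2.1,-0.62,0]
    - [0,0,0]
    - [0,0,-2]
    - [0,0,-0.5]
    - [0,0,0]
    - [0,0,0]
  rot:
    - [0,0,0]
    - [0,0,0]
    - [0,0,0]
    - [0,0,0]
    - [0,0,0]
    - [0,0,0]
    - [0,0,0]
    - [0,0,0]
    - [0,0,0]
    - [0,0,0]
    - [0,0,0]
    - [0,0,0]
    - [0,0,0]
    - [0,0,0]
    - [0,0,0]
  claw: [0.8,0.8,0.8,0.8,0.8,0.8,0.8,0.8,0.8,0.8,0.8,0.8,0.8,0.8,0.8]

```text
clock: 28.85
ee_pos: [0.4843, 0.1314, 0.0631]
ee_rot: [1.0, -0.0, 0.0, -0.0]
contact_force: [-0.1, -0.4, -0.6]
finger_gap: 0.0187
grip_force: 39.1
```

Request:
move_arm:
  xyz:
    - [0,0,-1]
    - [0,0,-0.9]
    - [0,0,-0.35]
    - [0,0,0]
  rot:
    - [0,0,0]
    - [0,0,0]
    - [0,0,0]
    - [0,0,0]
  claw: [0.8,0.8,0.8,0.8]

```text
clock: 29.25
ee_pos: [0.4837, 0.1313, 0.0397]
ee_rot: [1.0, -0.0, -0.0, 0.0]
contact_force: [0.0, 0.6, -1.5]
finger_gap: 0.0184
grip_force: 39.2
```

Request:
move_arm:
  xyz:
    - [0,0,-0.12]
    - [0,0,0]
  rot:
    - [0,0,0]
    - [0,0,0]
  claw: [0.8,0.8]

```text
clock: 29.45
ee_pos: [0.4838, 0.1313, 0.0395]
ee_rot: [1.0, -0.0, -0.0, 0.0]
contact_force: [-7.0, -1.0, 13.4]
finger_gap: 0.0181
grip_force: 40.7
```

Request:
move_arm:
  xyz:
    - [0,0,0.08]
    - [0,0,0]
    - [0,0,0]
    - [0,0,0]
    - [0,0,1.5]
    - [0,0,3]
    - [0,0,4]
    - [-3,2,3]
    - [-4,4,0]
    - [-4,4,0]
    - [0,4,0]
    - [0,4,0]
    - [0,0,0]
  rot:
    - [0,0,0]
    - [0,0,0]
    - [0,0,0]
    - [0,0,0]
    - [0,0,0]
    - [0,0,0]
    - [0,0,0]
    - [0,0,0]
    - [0,0,0]
    - [0,0,0]
    - [0,0,0]
    - [0,0,0]
    - [0,0,0]
  claw: [0.5,0.2,0,0,0,0,0,0,0,0,0,0,0]

```text
clock: 30.75
ee_pos: [0.3826, 0.3053, 0.1547]
ee_rot: [1.0, 0.002, 0.0, -0.0]
contact_force: [-0.0, -0.8, -0.1]
finger_gap: 0.0426
grip_force: 0.0
```

```bash
python3 - <<'E'
from h import *
i=vision.camera("scene"); j=vision.camera("top")
cv2.imwrite("pics/v5.png",np.vstack([cv2.resize(i[120:260,220:400],(540,420))[:300],cv2.resize(j[120:235,238:470],(540,268))]) if 0 else np.hstack([cv2.resize(i[120:270,220:380],(427,400),interpolation=2),cv2.resize(j[165:235,238:308],(360,400),interpolation=2)]))
a,b=cv2.imread("pics/scene0.png"),cv2.imread("pics/top0.png")
for s,t in(((262,195),(369,144)),((332,195),(326,215)),((226,128),(488,147))): print(blob(a,s,13)[0],blob(i,s,13)[0],blob(b,t,17)[0],blob(j,t,17)[0])
E
```

```text
[261.97633136 195.53254438] [261.97633136 195.53254438] [369.15897436 143.6       ] [368.90594059 143.6980198 ]
[331.73417722 195.50632911] [331.79918033 195.63934426] [325.41935484 215.55913978] [325.41134752 215.62411348]
[225.13193117 128.40917782] [225.11259542 128.38358779] [486.96650718 147.64114833] [487.01930036 147.7490953 ]
```

View pics/v5.png

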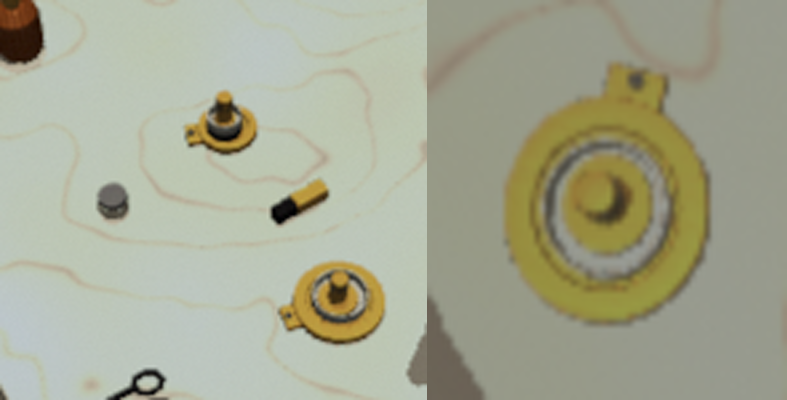

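Both stacks stand upright and centred (scene crop 225,120 and 338,295), and the three bystanders haven't moved.

```bash
python3 -c "
from bench import arm; print(arm.close_job())"
```

```text
the job is handed in; nothing more can be done
None
```

Both moulds are loaded as asked and the job is handed in at about 31 s; the last pictures showed both stacks upright and roughly centred, with the lipstick, cream jar and perfume unmoved.

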